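# Clamp a lens blank and index the drilling jig to its third station

### The job

A round lens blank lies loose in the open jaws of the lens-drilling jig. Slide the thumb-tab jaw shut until the jaws bear firmly on the blank, without forcing it; then turn the index knob back anticlockwise to its home stop, and from there clockwise, counting the clicks, to the third stop and not beyond it. Finish with the gripper still holding the knob at the third stop, so that the lens cannot turn while it is drilled (do not let go at the end), and leave the other things on the bench where they are.

Things in the scene. Friction and masses are not known exactly. Their poses are not given: they have to be found in the camera images.
- drill_jig: Lens-drilling jig: heavy grey base plate 116 x 273 x 12 mm, fixed to the bench, with an aluminium belt housing 28 mm high. Origin on the bench surface; x across the plate (away from the robot at yaw 0), y along it (left). Chuck axis at jig (0, +65) mm, knob axis at (0, -65) mm. A spring plunger sticks out on the robot's side of the index plate to jig x = -97 mm, up to 48 mm high.
- drill_bush (a point): Top of the drill bush, 88 mm above the bench, over the far left rim of the lens. Its arm (74 to 84 mm high) comes from a post 96 mm high at the plate's far left corner, jig (44, 141) mm. Fixed; keep clear of it.
- chuck_axis (a point): Point on the vertical chuck axis at the height of the lens underside, 47 mm above the bench. The chuck is a rail 162 mm long, 30 mm wide, top 40 mm above the bench, that turns about this axis with the knob (1:1 by belt, same direction).
- clamp_jaw: The jaw to push: of two equal steel jaws the one nearer the robot. Its x axis points level outward from the chuck axis; it shuts along -x. It has two upright rubber pins 62 mm high and, outermost, a thumb tab 8 mm thick, 26 mm wide, 40 to 66 mm above the bench, free outside above 40 mm. The other jaw is linked and mirrors it, so the pair centres the blank.
- jaw_tab (a point): Middle of the upper edge of the tab's outer face, 66 mm above the bench; 78 mm from the chuck axis with jaws fully open, about 62 mm when they bear on the blank. Push the tab along the jaw's -x. The jaws take about 4 N to slide and stay where left; beyond that, half of the push reaches each jaw's pins, so 10 to 12 N clamps firmly; after the push is let go about 2 N stay on each.
- jaw_slide (a joint): Closing travel of the jaw in m: 0 = fully open, about 0.016 = both jaws bear on the blank, 0.024 = end of travel (only without a blank). Starts between 0 and 0.006.
- blank_1: The lens blank in the jig: pale clear disc, 67 mm diameter, 13 mm thick; origin at the centre of its underside, 47 mm above the bench, lying on a rubber rest within about 5 mm of the chuck axis.
- index_knob: Index knob on its notched steel plate (81 mm diameter, 18 notches 20 degrees apart, 30 to 40 mm high). Grip: a black wing 52 mm long, 14 mm thick, 72 to 100 mm above the bench, on a thicker hub. Origin on the knob axis, 28 mm high. The wing, white line on its pointing end, points 0.524 rad anticlockwise (from above) from this body's x axis.
- knob_grip (a point): Point on the knob's axis 93.5 mm above the bench, in the wing: a good TCP height for gripping it across its 14 mm (fingertips just above the hub). A sprung roller clicks into each notch: moving on from one takes about 0.3 N m, then it snaps into the next.
- index_turn (a joint): Angle of the knob in rad, growing clockwise seen from above: 0 = home notch (a pin on the plate meets a solid stop at -0.035), then a click stop every 0.349 rad: first 0.349, second 0.698, third 1.047, fourth 1.396; end of travel 1.60. It starts resting in the first or the second stop.
- blank_2: Spare lens blank lying on the bench, 67 mm diameter, 13 mm thick; leave it.
- block_3: Small black lens block (22 mm wide, 16 mm high) on the bench; leave it. A tall machine stands behind it, another at the far right of the bench close beside the robot's start pose: draw the arm back before swinging over to the jig.
- screwdriver_1: Small screwdriver on the bench, 87 mm long; leave it.
- tape_1: Roll of tape behind the jig, 92 mm diameter, 48 mm high; leave it.

How it is judged (in metres and radians):
On the way, in this order (a step that is already met when the one before it is completed fails the run):
1. the jaw presses on the lens blank with more than 1.5 N (contact force between clamp_jaw and blank_1 above 1.5 N), for 0.2 s.
2. the knob is turned back to its home stop (value of joint index_turn below 0.07 rad and contact force between the fingers and index_knob above 2 N), for 0.2 s.
At the end, for the whole second after the job is handed in: The gripper still holds the knob (more than 5 N on its wing), at rest and within 0.08 rad of the third stop (1.047 rad); the jaws are shut on the blank and still press on it (more than 0.7 N; jaw_slide 14.5 to 19 mm), which lies flat and centred within 2.5 mm of the chuck axis (value of joint index_turn between 0.967 and 1.127 rad and velocity of joint index_turn between -0.1 and 0.1 rad/s and contact force between the fingers and index_knob above 5 N and contact force between clamp_jaw and blank_1 above 0.7 N and value of joint jaw_slide between 0.0145 and 0.019 m and horizontal distance between blank_1 and chuck_axis below 0.0025 m and distance between blank_1 and chuck_axis below 0.003 m and angle between blank_1's own z axis and vertical below 0.06 rad); the arm keeps its last pose, push and grip.
It fails at once if the knob is run past the third stop towards the fourth (more than 1.25 rad) (value of joint index_turn above 1.25 rad).
It fails at once if the blank is forced: more than 35 N between the jaw and the blank (contact force between clamp_jaw and blank_1 above 35 N).
It fails at once if one of the listed other things is moved by more than 30 mm (distance of any of blank_2, block_3, screwdriver_1, tape_1 from where it was at the start of the episode above 0.03 m).
It also fails if it takes over 67 s, if anything falls off the work surface, if the arm or the gripper's body presses on something with over 40 N, if the wrist force passes 120 N, or if a joint passes its speed limit or range.

### The arm

A 7-joint arm with a two-finger parallel gripper is mounted at the origin on a cart in front of the work surface, level with it; the furniture and walls round the work are solid. World frame = base frame: x ahead of the robot, y to its left, z up, the work surface at z = 0. Lengths are in mm, angles in rad, forces in N, time in s.
With the tool pointing down it reaches from about 425 to 875 mm from the base axis. Payload 9.9 kg.
Tool frame: the origin (TCP) lies between the finger pads, 19 mm behind the fingertips; this is the grasp point; z points along the fingers, y is the line along which they close (so a half turn about z gives the same grasp; the last joint's range is limited). The gripper opens to 85 mm and grips with 20 to 120 N. Pads are 22 mm wide; open, the fingers measure 114 mm over their backs; the gripper's body (76 mm by 85 mm) begins 54 mm behind the grasp point. The pads swing forward as they close: fully open they stand 13 mm farther back than shut.
Start: joints at [1.057, 0.576, 0.025, 1.437, -0.015, 1.129, -0.057], TCP at [281.27, -613.61, 249.989] pointing down, gripper open.
Joint ranges: [-2.76, 2.76], [-0.34, 2.15], [-1.52, 1.57], [0.19, 2.46], [-1.09, 4.23], [0.17, 1.99], [-2.82, 2.82]. Speed limits (rad/s): [2.22, 2.22, 3.01, 3.01, 3.14, 3.14, 3.14].

### API

Orientations are given as a rotation vector (axis times angle).
In Python, from station import bot gives the robot as it stands.
- The arm moves only by the tool step_arm, never from a script. Its argument "rows" is a list of rows, each a list of 2 entries, a list of its own where there are three numbers: the shift along the tool's x, y, z in a scale on which 1.0 is 0.8 m, then the turn, a rotation vector about the tool's x, y, z in fractions of the full range, 1 being 4 rad. A call has exactly 10 rows; each row is the pose to reach, as a shift and turn from the pose commanded when the call began, along the tool's axes at that moment; what a row does not reach only later rows make up. A row lasts 1/8 s, in which the tool goes at most 62.5 mm and 10.7 degrees, less where a joint would pass 70% of its speed; a pose out of reach is approached as far as the arm can. Shift and turn numbers lie between -1 and 1, and a call with a number outside is refused. A call with a gripper value outside its range is refused whole. "jaw" is the closure, from 0 (fully open) to 1 (shut), set as the call begins (left out, the last holds). The fingers move at their own pace and stop on an object; "squeeze" is the grip in N (left out, the last holds). Time passes only in rows, so rows that repeat a pose let the fingers close, or fill a call up. It gives the time, the measured TCP pose, the force, the opening and the grip force at its end, in the units of the state.
- bot.sense(): the state, without advancing time (a new reading comes with each control period).
- bot.camera(name): name is "side" or "top"; returns a dict with "pixels" (480x640x3 uint8, red, green, blue), "depth" (480x640 float32, mm along the optical axis (not along the pixel's ray), 0 where there is no reading), "fx", "fy", "cx", "cy" (pixels), "rvec" (rotation vector, rad) and "tvec" (3), from world to camera coordinates, as OpenCV has them. Camera axes: x right, y down, z forward; pixel columns grow to the right and rows downward; lengths in mm; the calibration is good to about 2 mm. A picture is of the moment at which its call begins.
- bot.sign_off(): hands the job in; it is judged then, once.
The state is a dict: "clock": time; "joint_pos": joint angles; "joint_velocities": joint speeds; "joint_efforts": joint torques, N m; "eef_pos": TCP position; "tool_rot": TCP orientation; "force": force on the tool from outside, world axes, zero at the start; "ft_torque": the same for the moment, N m; "gripper_width": finger opening in mm; "grasp_force": force on a finger pad.
Only numpy, scipy, OpenCV 4.12 (cv2) and the standard library are available. Lean on these libraries where they do the work, as an engineer would, in place of code of your own. Each camera call takes 0.05 s, during which the arm holds its last target. There are 200 camera calls.

## Working session

There is one attempt and no reset: what is moved stays moved. The work goes in short steps, Python scripts to look and compute and a tool call to move; the robot and the scene stay as the last step left them, time stands still between calls to the robot, and variables do not carry over. Pictures are saved under pics/ and viewed, at most 10 in all, crops included, and the job is handed in when it is done.

Besides the shell and the picture viewer there is one more tool, called after "Request:" as name([rows], argument=value, ...), one row to a line, values as JSON. step_arm: Moves the arm, as the interface text tells. Its arguments: {"type":"object","properties":{"rows":{"type":"array"},"jaw":{"type":"number"},"squeeze":{"type":"number"}},"required":["rows"]}

```bash
ls; mkdir -p pics
python3 - <<'E'
from station import bot
import cv2,numpy as np
for n in("top","side"):
    c=bot.camera(n); cv2.imwrite(f"pics/{n}0.png",c["pixels"][:,:,::-1]); np.savez(f"{n}0.npz",**c)
    R=cv2.Rodrigues(np.array(c["rvec"]))[0]; print(n,c["fx"],c["cx"],c["cy"],-R.T@np.array(c["tvec"]),R.round(2).tolist())
print(bot.sense())
E
```

```text
pics
top 512.7724426112579 312.515230614812 240.46329710085917 [ 503.21177861  192.90240564 1000.56641646] [[-0.03, -1.0, -0.0], [-1.0, 0.03, -0.07], [0.07, 0.0, -1.0]]
side 608.9827220434186 313.8869915323788 236.8078411688418 [  89.37179556 1247.31195785  618.25707672] [[-0.93, -0.38, -0.01], [-0.15, 0.39, -0.91], [0.35, -0.84, -0.42]]
{'clock': 0.1, 'joint_pos': array([ 1.0571873 ,  0.57645457,  0.02481849,  1.43781105, -0.01503055,
        1.1290194 , -0.05651355]), 'joint_velocities': array([-0.00076802, -0.00281395,  0.00093544, -0.00235693,  0.00141544,
       -0.00030617, -0.00105047]), 'joint_efforts': array([ 6.51054201e-03, -7.67302036e+01,  2.25834556e+00, -2.86602992e+01,
        1.60059548e-02,  8.60587548e-03,  3.27661644e-05]), 'eef_pos': array([ 281.14403954, -613.24621146,  249.22839382]), 'tool_rot': array([-3.06788271e+00, -6.69691247e-01,  5.57356364e-04]), 'force': array([-0.15268963,  0.09406965, -0.52233175]), 'ft_torque': array([ 0.04033216, -0.02125966, -0.02286198]), 'grasp_force': 0.0, 'gripper_width': 85.44615488957744}
```

View pics/top0.png

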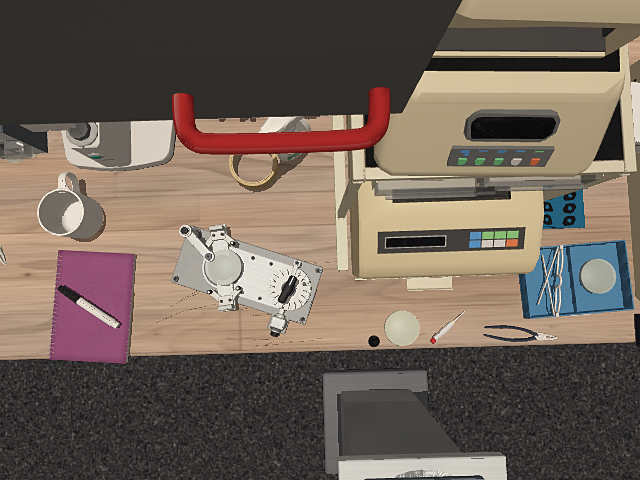

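View pics/side0.png

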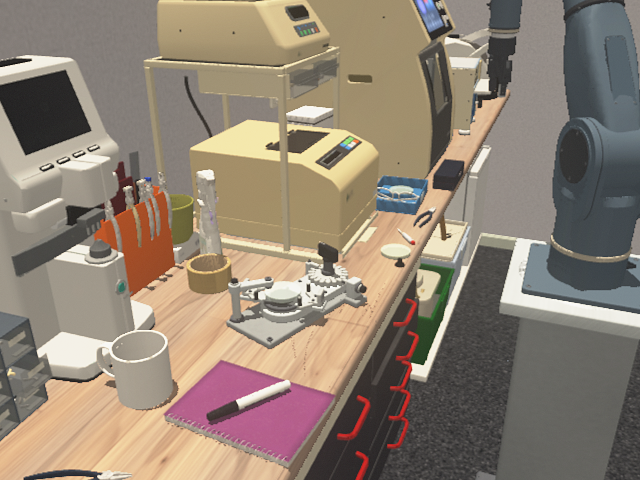

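The top view shows the jig at about (250,275): lens at (222,267), knob wing at (288,290) and the plunger at (277,325). Blank, block and screwdriver lie near (400,328), (374,341) and (448,327). I'll enlarge the jig.

Run:
```python
import cv2,numpy as np
a=cv2.imread("pics/top0.png")[215:345,165:335]; a=cv2.resize(a,None,fx=4.6,fy=4.6,interpolation=cv2.INTER_CUBIC)
for i in range(0,170,20): cv2.putText(a,str(165+i),(int(i*4.6),10),0,.4,(0,0,255)); cv2.line(a,(int(i*4.6),12),(int(i*4.6),20),(0,0,255))
for i in range(0,130,20): cv2.putText(a,str(215+i),(0,int(i*4.6)),0,.4,(0,0,255))
cv2.imwrite("pics/c.png",a)
d=np.load("top0.npz")["depth"]
print([(p,d[p[1],p[0]]) for p in[(200,50),(280,140),(450,260),(400,60),(440,283),(430,240),(345,250),(100,300)]])
d=d[260:276,214:232];print(d.round(0)[::4,::4])
```

```text
[((200, 50), np.float32(259.43292)), ((280, 140), np.float32(314.81223)), ((450, 260), np.float32(803.0438)), ((400, 60), np.float32(278.5344)), ((440, 283), np.float32(985.1605)), ((430, 240), np.float32(785.2492)), ((345, 250), np.float32(983.53516)), ((100, 300), np.float32(983.798))]
[[942. 939. 943. 940. 943.]
 [939. 941. 939. 941. 942.]
 [941. 941. 938. 937. 938.]
 [939. 938. 941. 940. 939.]]
```

View pics/c.png

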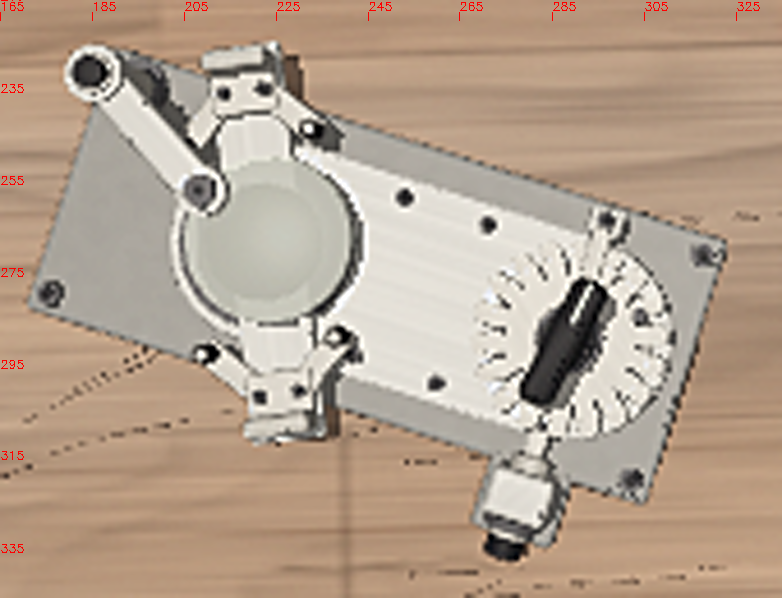

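```bash
cat > h.py <<'E'
import cv2,numpy as np
from scipy.spatial.transform import Rotation as Ro
def ray(c,uv,z):
    R=cv2.Rodrigues(np.array(c["rvec"]))[0]; o=-R.T@np.array(c["tvec"])
    uv=np.atleast_2d(uv).astype(float)
    d=np.c_[(uv[:,0]-c["cx"])/c["fx"],(uv[:,1]-c["cy"])/c["fy"],np.ones(len(uv))]@R
    return o+d*((z-o[2])/d[:,2])[:,None]
def crop(x,y): return (165+x/4.6-.5,215+y/4.6-.5)
def black(c,x0,x1,y0,y1,z):
    m=np.zeros((480,640),np.uint8); m[y0:y1,x0:x1]=(c["pixels"][y0:y1,x0:x1].max(2)<60)
    k=max(cv2.findContours(m,0,1)[0],key=cv2.contourArea); return cv2.minAreaRect(k),k
E
python3 - <<'E'
from h import *
c=dict(np.load("top0.npz"))
P=lambda x,y,z:ray(c,crop(x,y),z)[0].round(1)
A,B,C=P(30,308,12),P(645,502,12),P(727,240,12)
print("corners",A,B,C,np.linalg.norm(A-B),np.linalg.norm(B-C)); u=(A-B)/np.linalg.norm(A-B); yaw=np.arctan2(-u[0],u[1]);ex=(C-B)/np.linalg.norm(C-B)
print("yaw",yaw,np.arctan2(ex[1],ex[0])); J=(A+C)/2; print("jig",J)
for n,p in(("chuck",(0,65)),("knob",(0,-65))): print(n,J[:2]+Ro.from_euler('z',yaw).as_matrix()[:2,:2]@p)
r,k=black(c,275,305,270,310,100); w=ray(c,cv2.boxPoints(r),100); print("wing",r,w.mean(0),w.round(1).tolist())
print("wing tips",P(595,285,100),P(535,395,100))
print("lens c",P(268,243,60),"lens edges",P(185,243,60),P(356,243,60),P(268,325,60))
print("post",P(92,70,96),"bush",P(203,190,88))
print("tab near",P(247,430,66),P(310,422,66),"far jaw tab",P(203,58,66),P(275,48,66),"near pins",P(207,353,62),P(340,335,62),"far pin",P(312,128,62))
print("plunger tip",P(505,550,40))
for n,q in(("blank2",(400,328)),("block",(374,341)),("scr",(448,327)),("tape",(253,170)),("frame",(350,270)),("mug",(70,215))): print(n,ray(c,q,10)[0].round())
print("box corner",ray(c,(357,275),190),ray(c,(540,272),190),"shelfedge",ray(c,[(200,120),(290,150)],690))
E
```

```text
corners [496.6 469.2  12. ] [409.  214.3  12. ] [516.7 177.   12. ] 269.5325026782484 113.97622559112936
yaw -0.3310193256845908 -0.33340374497013847
jig [506.65 323.1   12.  ]
chuck [527.77546703 384.57125054]
knob [485.52453297 261.62874946]
wing ((288.3483581542969, 289.84271240234375), (12.507975578308105, 29.467941284179688), 32.0053825378418) [476.77663376 239.37665524 100.        ] [[461.4, 262.7, 100.0], [504.2, 234.3, 100.0], [492.1, 216.0, 100.0], [449.4, 244.5, 100.0]]
wing tips [499.8 229.2 100. ] [458.8 253.  100. ]
lens c [520.1 360.6  60. ] lens edges [521.  393.7  60. ] [519.1 325.5  60. ] [487.5 361.2  60. ]
post [587.9 420.9  96. ] bush [540.8 380.5  88. ]
tab near [446.6 369.1  66. ] [449.1 344.2  66. ] far jaw tab [594.2 384.2  66. ] [597.4 355.4  66. ] near pins [477.2 385.2  62. ] [482.8 332.3  62. ] far pin [565.3 341.9  62. ]
plunger tip [394.  270.7  40. ]
blank2 [395.  32.  10.]
block [372.  83.  10.]
scr [395. -59.  10.]
tape [709. 307.  10.]
frame [509. 124.  10.]
mug [631. 665.  10.]
box corner [[499.62096164 125.93907561 190.        ]] [[ 496.14662362 -162.2600905   190.        ]] shelfedge [[599.94140584 260.78350508 690.        ]
 [579.55400614 205.75326501 690.        ]]
```

```bash
cat >> h.py <<'E'
def rows(start,wps):
    # start/wps: (x,y,z mm, yaw of tool y); tool z down. Prints shift (m) in tool axes and turn about tool z
    a=start[3]; tx=np.array([-np.sin(a),np.cos(a)]); ty=np.array([np.cos(a),np.sin(a)])
    for w in wps:
        d=np.array(w[:3])-start[:3]
        print([[round(tx@d[:2]/1e3,4),round(ty@d[:2]/1e3,4),round(-d[2]/1e3,4)],[0,0,round(a-w[3],3)]])
E
python3 - <<'E'
from h import *
s=(281.27,-613.61,249.99,-1.141)
pol=lambda r,t,z,p:(r*np.cos(t),r*np.sin(t),z,p)
w=[pol(675-45*i,-1.141,250+10*i,-1.141) for i in range(1,6)]
n=15
for i in range(1,n+1):
    f=i/n; w.append(pol(450+101*max(0,(f-.7)/.3),-1.141+f*1.839,300-100*max(0,(f-.7)/.3),-1.141+f*2.801))
rows(s,w[:10]); print(w[9]); rows(w[9],w[10:]); print(w[-1])
E
```

```text
[[np.float64(-0.0), np.float64(-0.045), np.float64(-0.01)], [0, 0, 0.0]]
[[np.float64(-0.0), np.float64(-0.09), np.float64(-0.02)], [0, 0, 0.0]]
[[np.float64(-0.0), np.float64(-0.135), np.float64(-0.03)], [0, 0, 0.0]]
[[np.float64(-0.0), np.float64(-0.18), np.float64(-0.04)], [0, 0, 0.0]]
[[np.float64(-0.0), np.float64(-0.225), np.float64(-0.05)], [0, 0, 0.0]]
[[np.float64(0.055), np.float64(-0.2284), np.float64(-0.05)], [0, 0, -0.187]]
[[np.float64(0.1092), np.float64(-0.2385), np.float64(-0.05)], [0, 0, -0.373]]
[[np.float64(0.1618), np.float64(-0.2551), np.float64(-0.05)], [0, 0, -0.56]]
[[np.float64(0.2119), np.float64(-0.278), np.float64(-0.05)], [0, 0, -0.747]]
[[np.float64(0.2589), np.float64(-0.3069), np.float64(-0.05)], [0, 0, -0.934]]
(np.float64(388.7173849093022), np.float64(-226.71302271654656), 300, -0.20733333333333337)
[[np.float64(0.0533), np.float64(0.0141), np.float64(-0.0)], [0, 0, -0.187]]
[[np.float64(0.1079), np.float64(0.0217), np.float64(-0.0)], [0, 0, -0.373]]
[[np.float64(0.163), np.float64(0.0224), np.float64(-0.0)], [0, 0, -0.56]]
[[np.float64(0.2179), np.float64(0.0165), np.float64(-0.0)], [0, 0, -0.747]]
[[np.float64(0.2715), np.float64(0.0038), np.float64(-0.0)], [0, 0, -0.934]]
[[np.float64(0.3278), np.float64(-0.005), np.float64(0.0111)], [0, 0, -1.12]]
[[np.float64(0.3895), np.float64(-0.0116), np.float64(0.0333)], [0, 0, -1.307]]
[[np.float64(0.4522), np.float64(-0.0273), np.float64(0.0556)], [0, 0, -1.494]]
[[np.float64(0.5146), np.float64(-0.0523), np.float64(0.0778)], [0, 0, -1.681]]
[[np.float64(0.5753), np.float64(-0.0869), np.float64(0.1)], [0, 0, -1.867]]
(np.float64(422.13712975599447), np.float64(354.1203802118295), 199.99999999999997, 1.6600000000000001)
```

Units first: shifts go in shares of 0.8 m and turns go in shares of 4 rad. So -0.307 m is -0.3838, -0.278 m is -0.3475, -0.93 rad is -0.2325.

Request:
step_arm([
  [[0,-0.0563,-0.0125],[0,0,0]],
  [[0,-0.1125,-0.025],[0,0,0]],
  [[0,-0.1688,-0.0375],[0,0,0]],
  [[0,-0.225,-0.05],[0,0,0]],
  [[0,-0.2813,-0.0625],[0,0,0]],
  [[0.0688,-0.285,-0.0625],[0,0,-0.0465]],
  [[0.1363,-0.2988,-0.0625],[0,0,-0.093]],
  [[0.2025,-0.3188,-0.0625],[0,0,-0.1395]],
  [[0.265,-0.3475,-0.0625],[0,0,-0.186]],
  [[0.3238,-0.3838,-0.0625],[0,0,-0.2325]],
], jaw=1, squeeze=40)

```text
clock: 1.35
eef_pos: [389.8, -225.2, 299.9]
tool_rot: [-2.437, -1.982, -0.0]
force: [0.3, -0.5, -0.8]
gripper_width: -0.2
grasp_force: 0.0
```

Scaled: 0.571 m is 0.7138, 0.512 m is 0.64, -1.86 rad is -0.465.

Request:
step_arm([
  [[0.0663,0.0175,0],[0,0,-0.0465]],
  [[0.135,0.0275,0],[0,0,-0.093]],
  [[0.2038,0.0275,0],[0,0,-0.1395]],
  [[0.2725,0.0206,0],[0,0,-0.186]],
  [[0.3388,0.005,0],[0,0,-0.2325]],
  [[0.41,-0.0063,0.0138],[0,0,-0.279]],
  [[0.4863,-0.015,0.0413],[0,0,-0.3255]],
  [[0.5625,-0.0338,0.0688],[0,0,-0.372]],
  [[0.64,-0.065,0.0975],[0,0,-0.4185]],
  [[0.7138,-0.1063,0.125],[0,0,-0.465]],
])

```text
clock: 2.6
eef_pos: [431.1, 329.7, 206.2]
tool_rot: [0.131, -3.139, 0.0]
force: [1.0, 0.7, 0.3]
gripper_width: -0.0
grasp_force: 0.0
```

Scaled: 0.08 m is 0.1, 0.07 m is 0.0875.

Request:
step_arm([
  [[0.005,0.015,0.0125],[0,0,0]],
  [[0.0088,0.0313,0.025],[0,0,0]],
  [[0.0088,0.0313,0.05],[0,0,0]],
  [[0.0088,0.0313,0.075],[0,0,0]],
  [[0.0088,0.0313,0.0875],[0,0,0]],
  [[0.0088,0.0313,0.1],[0,0,0]],
  [[0.0088,0.0313,0.1],[0,0,0]],
  [[0.0088,0.0313,0.1],[0,0,0]],
  [[0.0088,0.0313,0.1],[0,0,0]],
  [[0.0088,0.0313,0.1],[0,0,0]],
])

```text
clock: 3.85
eef_pos: [422.5, 352.6, 127.6]
tool_rot: [-0.123, 3.139, 0.0]
force: [-0.1, 0.2, -0.4]
gripper_width: 0.1
grasp_force: 0.0
```

Run:
```python
from station import bot
import cv2,numpy as np
c=bot.camera("top"); cv2.imwrite("pics/t1.png",cv2.resize(c["pixels"][200:350,160:340,::-1],None,fx=4,fy=4,interpolation=2))
np.savez("top1.npz",**c); s=bot.sense();print(s["eef_pos"],s["tool_rot"],s["joint_pos"],s["force"])
c=bot.camera("side");cv2.imwrite("pics/s1.png",cv2.resize(c["pixels"][220:370,210:390,::-1],None,fx=4,fy=4,interpolation=2))
```

```text
[422.47802758 352.59175468 127.56999024] [-1.22655005e-01  3.13882327e+00  3.16516383e-04] [-0.28658454  0.62793786 -0.76571095  1.89972     0.57484836  0.84674603
  0.29595369] [-0.01534028 -0.56470425  0.12497757]
```

View pics/s1.png

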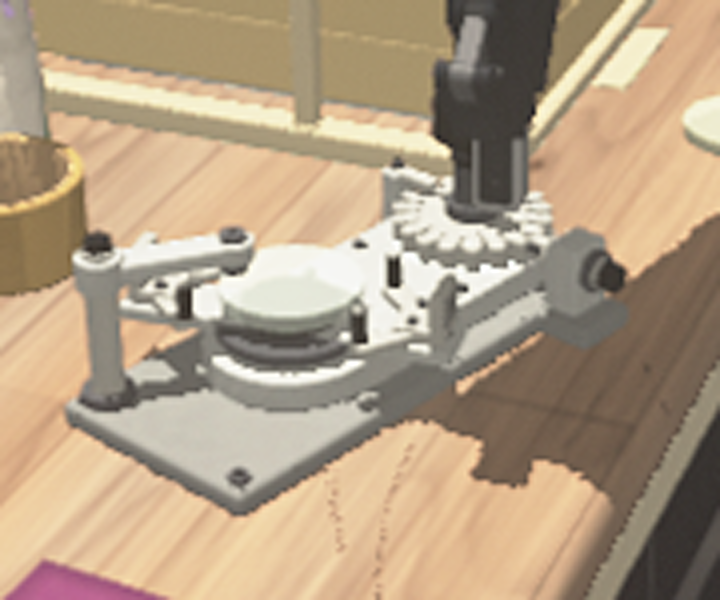

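Scaled: 0.06 m is 0.075, 0.045 m is 0.0563, -0.011 rad is -0.0028.

Request:
step_arm([
  [[0,0.0025,0.0188],[0,0,-0.0028]],
  [[0,0.0025,0.0375],[0,0,-0.0028]],
  [[0,0.0025,0.0563],[0,0,-0.0028]],
  [[0,0.0025,0.075],[0,0,-0.0028]],
  [[0,0.0025,0.075],[0,0,-0.0028]],
  [[-0.0038,0.0025,0.075],[0,0,-0.0028]],
  [[-0.0075,0.0025,0.075],[0,0,-0.0028]],
  [[-0.0113,0.0025,0.075],[0,0,-0.0028]],
  [[-0.0113,0.0025,0.075],[0,0,-0.0028]],
  [[-0.0113,0.0025,0.075],[0,0,-0.0028]],
])

```text
clock: 5.2
eef_pos: [431.2, 355.2, 67.4]
tool_rot: [-0.14, 3.138, 0.0]
force: [-0.3, 0.0, -0.7]
gripper_width: -0.4
grasp_force: 0.0
```

Scaled: -0.013 m is -0.0163, -0.012 m is -0.015.

Request:
step_arm([
  [[-0.0019,0,0],[0,0,0]],
  [[-0.0038,0,0],[0,0,0]],
  [[-0.0056,0,0],[0,0,0]],
  [[-0.0075,0,0],[0,0,0]],
  [[-0.0094,0,0],[0,0,0]],
  [[-0.0113,0,0],[0,0,0]],
  [[-0.0131,0,0],[0,0,0]],
  [[-0.015,0,0],[0,0,0]],
  [[-0.0163,0,0],[0,0,0]],
  [[-0.0163,0,0],[0,0,0]],
])

```text
clock: 6.45
eef_pos: [444.3, 356.5, 67.3]
tool_rot: [-0.14, 3.138, 0.0]
force: [-4.6, 0.3, 1.1]
gripper_width: -0.2
grasp_force: 1.5
```

Scaled: -0.003 m is -0.0038, -0.0025 m is -0.0031.

Request:
step_arm([
  [[-0.0006,0,0],[0,0,0]],
  [[-0.0013,0,0],[0,0,0]],
  [[-0.0019,0,0],[0,0,0]],
  [[-0.0025,0,0],[0,0,0]],
  [[-0.0031,0,0],[0,0,0]],
  [[-0.0038,0,0],[0,0,0]],
  [[-0.0038,0,0],[0,0,0]],
  [[-0.0038,0,0],[0,0,0]],
  [[-0.0038,0,0],[0,0,0]],
  [[-0.0038,0,0],[0,0,0]],
])

```text
clock: 7.7
eef_pos: [447.1, 356.7, 67.3]
tool_rot: [0.14, -3.138, -0.0]
force: [-5.6, -0.6, 2.2]
gripper_width: 0.4
grasp_force: 2.4
```

Scaled: -0.002 m is -0.0025, -0.0015 m is -0.0019.

Request:
step_arm([
  [[-0.0006,0,0],[0,0,0]],
  [[-0.0013,0,0],[0,0,0]],
  [[-0.0019,0,0],[0,0,0]],
  [[-0.0025,0,0],[0,0,0]],
  [[-0.0025,0,0],[0,0,0]],
  [[-0.0025,0,0],[0,0,0]],
  [[-0.0025,0,0],[0,0,0]],
  [[-0.0025,0,0],[0,0,0]],
  [[-0.0025,0,0],[0,0,0]],
  [[-0.0025,0,0],[0,0,0]],
])

```text
clock: 8.95
eef_pos: [449.2, 356.9, 67.3]
tool_rot: [-0.14, 3.138, 0.0]
force: [-4.1, 1.2, 1.0]
gripper_width: 0.1
grasp_force: 1.7
```

Scaled: -0.0015 m is -0.0019, -0.0012 m is -0.0015.

Request:
step_arm([
  [[-0.0004,0,0],[0,0,0]],
  [[-0.0008,0,0],[0,0,0]],
  [[-0.0011,0,0],[0,0,0]],
  [[-0.0015,0,0],[0,0,0]],
  [[-0.0019,0,0],[0,0,0]],
  [[-0.0019,0,0],[0,0,0]],
  [[-0.0019,0,0],[0,0,0]],
  [[-0.0019,0,0],[0,0,0]],
  [[-0.0019,0,0],[0,0,0]],
  [[-0.0019,0,0],[0,0,0]],
])

```text
clock: 10.2
eef_pos: [449.6, 357.0, 67.3]
tool_rot: [0.141, -3.137, 0.001]
force: [-7.6, -0.4, 3.8]
gripper_width: 0.0
grasp_force: 3.9
```

Scaled: -0.0014 m is -0.0018, -0.0012 m is -0.0015.

Request:
step_arm([
  [[-0.0004,0,0],[0,0,0]],
  [[-0.0008,0,0],[0,0,0]],
  [[-0.0011,0,0],[0,0,0]],
  [[-0.0015,0,0],[0,0,0]],
  [[-0.0018,0,0],[0,0,0]],
  [[-0.0018,0,0],[0,0,0]],
  [[-0.0018,0,0],[0,0,0]],
  [[-0.0018,0,0],[0,0,0]],
  [[-0.0018,0,0],[0,0,0]],
  [[-0.0018,0,0],[0,0,0]],
])

```text
clock: 11.45
eef_pos: [449.8, 357.0, 67.2]
tool_rot: [0.142, -3.135, 0.002]
force: [-12.0, -1.4, 6.3]
gripper_width: 0.3
grasp_force: 6.1
```

Scaled: -0.12 m is -0.15, 0.002 m is 0.0025.

Request:
step_arm([
  [[0,0,0],[0,0,0]],
  [[0.0025,0,0],[0,0,0]],
  [[0.0075,0,0],[0,0,0]],
  [[0.0188,0,0],[0,0,0]],
  [[0.0313,0,0],[0,0,0]],
  [[0.0375,0,-0.0375],[0,0,0]],
  [[0.0375,0,-0.0875],[0,0,0]],
  [[0.0375,0,-0.15],[0,0,0]],
  [[0.0375,0,-0.15],[0,0,0]],
  [[0.0375,0,-0.15],[0,0,0]],
], jaw=0)

```text
clock: 12.7
eef_pos: [421.8, 354.0, 187.1]
tool_rot: [-0.14, 3.138, -0.001]
force: [0.1, -0.3, -0.2]
gripper_width: 85.3
grasp_force: 0.0
```

Run:
```python
from station import bot
from h import *
c=bot.camera("top"); np.savez("top2.npz",**c); s=bot.sense();print(s["eef_pos"],s["tool_rot"],s["force"],s["gripper_width"])
cv2.imwrite("pics/t2.png",cv2.resize(c["pixels"][215:345,165:335,::-1],None,fx=4.6,fy=4.6,interpolation=2))
r,k=black(c,275,305,270,310,100); print(r)
w=ray(c,cv2.boxPoints(r),100);print(w.mean(0),w.round(1).tolist())
```

```text
[421.69637211 353.78337279 186.46765207] [ 1.40114147e-01 -3.13788079e+00  1.90219882e-03] [-0.61964518  0.13228795 -1.43577058] 85.16790753291731
((288.3483581542969, 289.84271240234375), (12.507975578308105, 29.467941284179688), 32.0053825378418)
[476.77663376 239.37665524 100.        ] [[461.4, 262.7, 100.0], [504.2, 234.3, 100.0], [492.1, 216.0, 100.0], [449.4, 244.5, 100.0]]
```

View pics/t2.png

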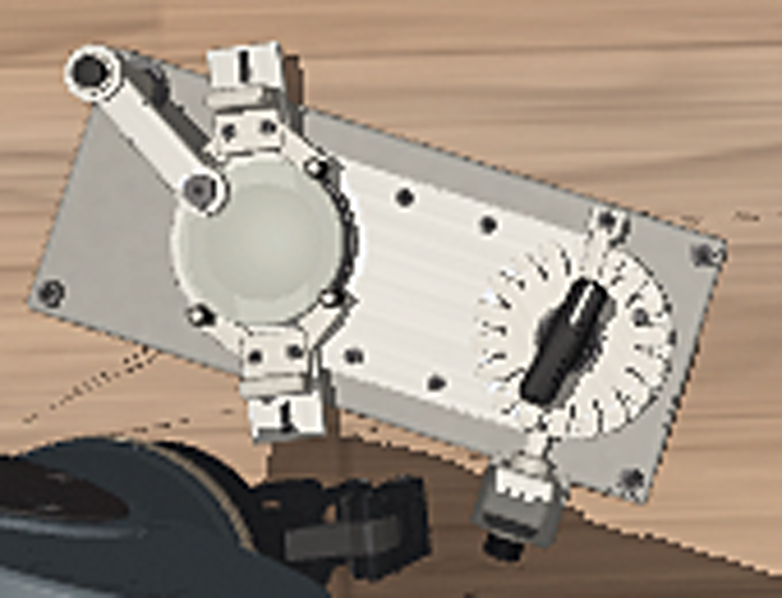

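Run:
```python
from h import *
s=(421.7,353.9,187,1.660)
rows(s,[(436,325,187,1.51),(450,297,187,1.36),(464,269,187,1.21),(478,240.7,187,1.065),(478,240.7,94,1.065)])
```

```text
[[np.float64(-0.0117), np.float64(-0.0301), np.float64(-0.0)], [0, 0, 0.15]]
[[np.float64(-0.0231), np.float64(-0.0592), np.float64(-0.0)], [0, 0, 0.3]]
[[np.float64(-0.0346), np.float64(-0.0883), np.float64(-0.0)], [0, 0, 0.45]]
[[np.float64(-0.046), np.float64(-0.1178), np.float64(-0.0)], [0, 0, 0.595]]
[[np.float64(-0.046), np.float64(-0.1178), np.float64(0.093)], [0, 0, 0.595]]
```

Scaled: -0.118 m is -0.1475, -0.046 m is -0.0575, 0.595 rad is 0.1488.

Request:
step_arm([
  [[-0.015,-0.0375,0],[0,0,0.0375]],
  [[-0.0288,-0.0738,0],[0,0,0.075]],
  [[-0.0438,-0.11,0],[0,0,0.1125]],
  [[-0.0575,-0.1475,0],[0,0,0.1488]],
  [[-0.0575,-0.1475,0],[0,0,0.1488]],
  [[-0.0575,-0.1475,0.0125],[0,0,0.1488]],
  [[-0.0575,-0.1475,0.025],[0,0,0.1488]],
  [[-0.0575,-0.1475,0.0375],[0,0,0.1488]],
  [[-0.0575,-0.1475,0.0375],[0,0,0.1488]],
  [[-0.0575,-0.1475,0.0375],[0,0,0.1488]],
])

```text
clock: 14.0
eef_pos: [478.4, 241.3, 157.3]
tool_rot: [-0.785, -3.042, -0.0]
force: [0.1, -0.2, -0.2]
gripper_width: 85.3
grasp_force: 0.0
```

Scaled: 0.063 m is 0.0788, 0.058 m is 0.0725.

Request:
step_arm([
  [[0,0,0.015],[0,0,0]],
  [[0,0,0.03],[0,0,0]],
  [[0,0,0.045],[0,0,0]],
  [[0,0,0.0563],[0,0,0]],
  [[0,0,0.065],[0,0,0]],
  [[0,0,0.0725],[0,0,0]],
  [[0,0,0.0788],[0,0,0]],
  [[0,0,0.0788],[0,0,0]],
  [[0,0,0.0788],[0,0,0]],
  [[0,0,0.0788],[0,0,0]],
])

```text
clock: 15.25
eef_pos: [478.6, 241.1, 94.6]
tool_rot: [0.786, 3.041, 0.0]
force: [0.1, -0.6, 0.3]
gripper_width: 85.5
grasp_force: 0.0
```

Run:
```python
from station import bot
from h import *
s=bot.sense();print(s["eef_pos"],s["force"],s["ft_torque"])
c=bot.camera("side");cv2.imwrite("pics/s2.png",cv2.resize(c["pixels"][200:350,230:410,::-1],None,fx=4,fy=4,interpolation=2))
```

```text
[478.58292119 241.05063514  94.55933315] [ 0.14098441 -0.60825469  0.27585872] [ 0.02749836  0.03657743 -0.00972295]
```

View pics/s2.png

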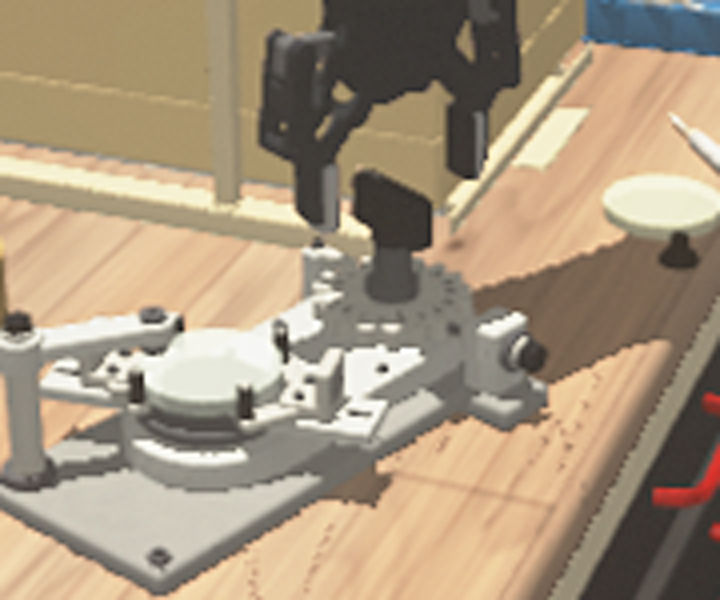

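The open fingers straddle the wing (crop (390,210)), clear on both sides. Closing.

Request:
step_arm([
  [[0,0,0],[0,0,0]],
  [[0,0,0],[0,0,0]],
  [[0,0,0],[0,0,0]],
  [[0,0,0],[0,0,0]],
  [[0,0,0],[0,0,0]],
  [[0,0,0],[0,0,0]],
  [[0,0,0],[0,0,0]],
  [[0,0,0],[0,0,0]],
  [[0,0,0],[0,0,0]],
  [[0,0,0],[0,0,0]],
], jaw=1, squeeze=60)

```text
clock: 16.55
eef_pos: [479.3, 242.5, 94.7]
tool_rot: [0.785, 3.041, 0.005]
force: [2.6, 5.1, -1.2]
gripper_width: 12.8
grasp_force: 61.1
```

Run:
```python
from station import bot
s=bot.sense();print(s)
```

```text
{'clock': 16.55, 'joint_pos': array([-0.16859895,  0.61906628, -0.58518377,  1.96771605,  0.51709416,
        0.70278879, -0.00647125]), 'joint_velocities': array([-0.00036528, -0.00044332, -0.00089326,  0.00047356,  0.00022485,
        0.00092724,  0.00085709]), 'joint_efforts': array([ 1.49434090e+00, -6.57261515e+01, -6.47248998e+00, -1.52364171e+01,
       -2.52799736e-02,  1.57881293e+00,  6.59648795e-02]), 'eef_pos': array([479.31799319, 242.51942116,  94.70654048]), 'tool_rot': array([0.7852337 , 3.04080273, 0.00481055]), 'force': array([ 2.57966472,  5.14094515, -1.23694492]), 'ft_torque': array([ 0.70057963, -0.46548264, -0.0539235 ]), 'grasp_force': 61.08611762523651, 'gripper_width': 12.786271426547195}
```

Scaled: 0.0015 m is 0.0019, -0.35 rad is -0.0875.

Request:
step_arm([
  [[0,0.0019,0],[0,0,0]],
  [[0,0.0019,0],[0,0,-0.015]],
  [[0,0.0019,0],[0,0,-0.03]],
  [[0,0.0019,0],[0,0,-0.045]],
  [[0,0.0019,0],[0,0,-0.06]],
  [[0,0.0019,0],[0,0,-0.075]],
  [[0,0.0019,0],[0,0,-0.0875]],
  [[0,0.0019,0],[0,0,-0.0875]],
  [[0,0.0019,0],[0,0,-0.0875]],
  [[0,0.0019,0],[0,0,-0.0875]],
])

```text
clock: 17.8
eef_pos: [479.5, 242.8, 94.6]
tool_rot: [0.245, 3.131, 0.001]
force: [1.2, 3.1, 5.0]
gripper_width: 13.1
grasp_force: 62.1
```

```bash
cat > st.py <<'E'
from station import bot
import numpy as np
s=bot.sense();r=s["tool_rot"];print(s["clock"],s["eef_pos"].round(2),s["force"].round(1),s["ft_torque"].round(3),s["grasp_force"].round(0),"phi",((2*np.arctan2(r[1],r[0])-np.pi/2)%(2*np.pi)).round(3))
E
python3 st.py
```

```text
Traceback (most recent call last):
  File "st.py", line 3, in <module>
    s=bot.sense();r=s["tool_rot"];print(s["clock"],s["eef_pos"].round(2),s["force"].round(1),s["ft_torque"].round(3),s["grasp_force"].round(0),"phi",((2*np.arctan2(r[1],r[0])-np.pi/2)%(2*np.pi)).round(3))
                                                                                                                     ^^^^^^^^^^^^^^^^^^^^^^
AttributeError: 'float' object has no attribute 'round'
```

Scaled: -0.12 rad is -0.03.

Request:
step_arm([
  [[0,0,0],[0,0,-0.005]],
  [[0,0,0],[0,0,-0.01]],
  [[0,0,0],[0,0,-0.015]],
  [[0,0,0],[0,0,-0.02]],
  [[0,0,0],[0,0,-0.025]],
  [[0,0,0],[0,0,-0.03]],
  [[0,0,0],[0,0,-0.03]],
  [[0,0,0],[0,0,-0.03]],
  [[0,0,0],[0,0,-0.03]],
  [[0,0,0],[0,0,-0.03]],
])

```text
clock: 19.05
eef_pos: [479.6, 242.9, 94.7]
tool_rot: [0.056, 3.14, 0.002]
force: [1.3, 2.8, 5.6]
gripper_width: 12.3
grasp_force: 62.2
```

```bash
sed -i 's/s\["grasp_force"\].round(0)/s["grasp_force"]/' st.py; python3 st.py
```

```text
19.05 [479.56 242.88  94.66] [1.3 2.8 5.6] [ 0.543 -0.378 -0.141] 62.19509482383728 phi 1.535
```

Scaled: -0.12 rad is -0.03.

Request:
step_arm([
  [[0,0,0],[0,0,-0.01]],
  [[0,0,0],[0,0,-0.02]],
  [[0,0,0],[0,0,-0.03]],
  [[0,0,0],[0,0,-0.0375]],
  [[0,0,0],[0,0,-0.045]],
  [[0,0,0],[0,0,-0.05]],
  [[0,0,0],[0,0,-0.055]],
  [[0,0,0],[0,0,-0.055]],
  [[0,0,0],[0,0,-0.055]],
  [[0,0,0],[0,0,-0.055]],
])

```text
clock: 20.3
eef_pos: [479.5, 243.0, 94.7]
tool_rot: [-0.292, 3.127, 0.002]
force: [1.1, 3.9, 6.3]
gripper_width: 12.7
grasp_force: 62.2
```

```bash
python3 st.py
```

```text
20.3 [479.51 243.02  94.65] [1.1 3.9 6.3] [ 0.641 -0.394  0.07 ] 62.18617916107178 phi 1.757
```

Scaled: -0.07 rad is -0.0175.

Request:
step_arm([
  [[0,0,0],[0,0,-0.0025]],
  [[0,0,0],[0,0,-0.005]],
  [[0,0,0],[0,0,-0.0075]],
  [[0,0,0],[0,0,-0.01]],
  [[0,0,0],[0,0,-0.0125]],
  [[0,0,0],[0,0,-0.015]],
  [[0,0,0],[0,0,-0.0175]],
  [[0,0,0],[0,0,-0.02]],
  [[0,0,0],[0,0,-0.02]],
  [[0,0,0],[0,0,-0.02]],
])

```text
clock: 21.55
eef_pos: [479.6, 243.1, 94.7]
tool_rot: [-0.412, 3.114, 0.003]
force: [1.1, 5.6, 4.6]
gripper_width: 12.8
grasp_force: 70.0
```

```bash
python3 st.py
```

```text
21.55 [479.59 243.1   94.67] [1.1 5.6 4.6] [ 0.957 -0.305 -1.433] 70.04497266781982 phi 1.834
```

Scaled: 0.7 rad is 0.175.

Request:
step_arm([
  [[0,0,0],[0,0,0.02]],
  [[0,0,0],[0,0,0.04]],
  [[0,0,0],[0,0,0.06]],
  [[0,0,0],[0,0,0.08]],
  [[0,0,0],[0,0,0.1]],
  [[0,0,0],[0,0,0.12]],
  [[0,0,0],[0,0,0.14]],
  [[0,0,0],[0,0,0.16]],
  [[0,0,0],[0,0,0.175]],
  [[0,0,0],[0,0,0.175]],
])

```text
clock: 22.8
eef_pos: [479.4, 242.7, 94.7]
tool_rot: [0.679, 3.067, 0.001]
force: [1.4, 3.1, 6.2]
gripper_width: 13.0
grasp_force: 62.4
```

```bash
python3 st.py
```

```text
22.8 [479.45 242.68  94.66] [1.4 3.1 6.2] [ 0.48  -0.168 -0.242] 62.37173080444336 phi 1.135
```

Scaled: 0.41 rad is 0.1025.

Request:
step_arm([
  [[0,0,0],[0,0,0.015]],
  [[0,0,0],[0,0,0.03]],
  [[0,0,0],[0,0,0.045]],
  [[0,0,0],[0,0,0.06]],
  [[0,0,0],[0,0,0.075]],
  [[0,0,0],[0,0,0.085]],
  [[0,0,0],[0,0,0.095]],
  [[0,0,0],[0,0,0.1025]],
  [[0,0,0],[0,0,0.1025]],
  [[0,0,0],[0,0,0.1025]],
])

```text
clock: 24.05
eef_pos: [479.2, 242.5, 94.6]
tool_rot: [1.288, 2.865, 0.0]
force: [0.2, 2.9, 7.8]
gripper_width: 13.0
grasp_force: 62.6
```

```bash
python3 st.py
python3 - <<'E'
from station import bot
from h import *
c=bot.camera("top");cv2.imwrite("pics/t3.png",cv2.resize(c["pixels"][215:345,165:335,::-1],None,fx=4.6,fy=4.6,interpolation=2))
E
```

```text
24.05 [479.23 242.47  94.62] [0.2 2.9 7.8] [ 0.411  0.103 -0.194] 62.55815505981445 phi 0.726
```

View pics/t3.png

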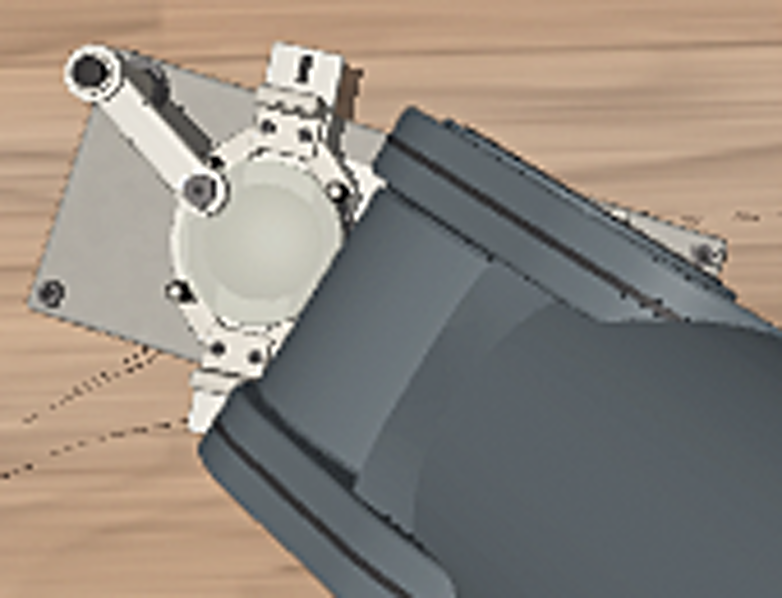

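Jaw axis between bolt pairs (236,352) and (287,131) has turned about 0.342 rad clockwise from the second stop, so the knob is at about 1.04 rad. The blank sits centred between the four pins. One small nudge to settle.

Scaled: 0.012 rad is 0.003.

Request:
step_arm([
  [[0,0,0],[0,0,0.0015]],
  [[0,0,0],[0,0,0.003]],
  [[0,0,0],[0,0,0.003]],
  [[0,0,0],[0,0,0.003]],
  [[0,0,0],[0,0,0.003]],
  [[0,0,0],[0,0,0.003]],
  [[0,0,0],[0,0,0.003]],
  [[0,0,0],[0,0,0.003]],
  [[0,0,0],[0,0,0.003]],
  [[0,0,0],[0,0,0.003]],
])

```text
clock: 25.35
eef_pos: [479.2, 242.4, 94.6]
tool_rot: [1.305, 2.858, 0.0]
force: [-0.3, 2.2, 9.7]
gripper_width: 12.9
grasp_force: 62.5
```

```bash
python3 st.py; python3 -c "
from station import bot
print(bot.sign_off())"
```

```text
25.35 [479.18 242.42  94.61] [-0.3  2.2  9.7] [0.391 0.091 0.037] 62.54107475280762 phi 0.714
the job is handed in; nothing more can be done
None
```

I handed the job in at about 25 s, with no verdict returned. The jaws were shut on the blank with a 12 N push. I turned the knob back against its home stop, then clockwise to the third stop (about 1.05 rad estimated). The gripper is still holding it there with about 62 N.

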